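# Zero the bar grinder and set it four clicks open

### The job

Set the grind on the bar grinder: gently turn the dial on its top clockwise (seen from above) until you feel it come up against its closed stop, without straining it, then turn it back anticlockwise exactly four clicks and let go so that it rests in that click. Leave the things on the tray alone.

Things in the scene. Friction and masses are not known exactly. Their poses are not given: they have to be found in the camera images.
- grinder: Bar grinder fixed to the shelf, at any yaw within 0.6 rad: square walnut foot 124 x 124 mm, 50 mm high, on it a round dark steel body narrowing to 84 mm diameter at its flat top, 130 mm above the shelf. Origin: centre of the underside, z up; its front (small drawer) faces -x. On top, on the same vertical axis, sits the unmarked octagonal dial.
- dial_grip (a point): Centre of the dial, 154 mm above the shelf; does not turn with it. Dial: octagonal steel knob, 44 mm across flats, flats 18 mm wide, 36 mm tall (136 to 172 mm), unmarked; start unknown, 2 to 5 clicks open. Clockwise from above closes. 8 clicks a turn (0.785 rad): at each click one pair of flats faces the grinder's x. A click takes up to 0.17 N m; past its crest it snaps on by itself.
- burr (a point): Hidden burr carrier on the dial's axis inside the grinder. At zero setting 80 mm above the underside, 0.05 mm higher per click open (up to 6): too little to measure, so feel the dial. The stop lies in the zero click: from there on the torque grows at once by 4 N m per rad, without a crest. Over 0.4 N m strains the burrs: its axes (parallel to the grinder's) twist by 0.1 rad, job failed.
- tray: Smoked-glass tray 260 x 290 mm, rim 18 mm high, fixed; origin at the centre of its underside. Carries the four bystanders and, along its near edge, a walnut muddler.
- shaker: Stainless steel cocktail shaker, 212 mm tall, 86 mm diameter, standing on the tray; origin at the centre of its underside. Leave alone.
- tumbler_a: Clear rocks tumbler, 88 mm tall, 82 mm diameter, standing on the tray; origin at the centre of its underside. Leave alone.
- tumbler_b: Second tumbler, the same as the first. Leave alone.
- jigger: Black plastic jigger, hourglass-shaped, 105 mm tall, 48 mm diameter, standing on the tray; origin at the centre of its underside. Leave alone.
Mind the look-alikes: they are no part of the job. What is shaped like the grinder but green or pink is not meant.

How it is judged (in metres and radians):
On the way, in this order (a step that is already met when the one before it is completed fails the run):
1. the dial is closed to its stop (zero setting, within a fifth of a click) (z of burr in the frame of grinder below 0.08001 m), for 0.2 s.
2. the dial stands four clicks open (z of burr in the frame of grinder between 0.0801825 and 0.0802175 m), for 0.3 s.
At the end, for the whole second after the job is handed in: The dial was first closed to its stop and now rests in the fourth click from it (within 0.35 click, i.e. the burr 0.20 mm above zero within 0.0175 mm), released; the things on the tray stand upright (all of step 2 and angle between each of shaker, tumbler_a, tumbler_b, jigger's own z axis and vertical below 0.1 rad); the robot touches nothing.
It fails at once if the dial is forced (against a stop) with more than 0.4 N m (the burr's mount twists by more than 0.1 rad) (angle between the x axis of burr and the x axis of grinder, either way round above 0.1 rad).
It fails at once if a thing on the tray is shifted by more than 15 mm (distance of any of shaker, tumbler_a, tumbler_b, jigger from where it was at the start of the episode above 0.015 m).
It also fails if it takes over 72 s, if anything falls off the work surface, if the arm or the gripper's body presses on something with over 40 N, if the wrist force passes 120 N, or if a joint passes its speed limit or range.

### The arm

A 7-joint arm with a two-finger parallel gripper is mounted at the origin on the work surface. World frame = base frame: x ahead of the robot, y to its left, z up, the work surface at z = 0. Lengths are in mm, angles in degrees, forces in N, time in s.
With the tool pointing down it reaches from about 425 to 975 mm from the base axis. Payload 16.7 kg.
Tool frame: the origin (TCP) lies midway between the tips of the shut fingers; the grasp point (between the pads) lies 19 mm behind it; z points along the fingers, y is the line along which they close (so a half turn about z gives the same grasp; the last joint's range is limited). The gripper opens to 85 mm and grips with 20 to 120 N. Pads are 22 mm wide; open, the fingers measure 114 mm over their backs; the gripper's body (76 mm by 85 mm) begins 54 mm behind the grasp point. The pads swing forward as they close: fully open they stand 13 mm farther back than shut.
Start: joints at [-77.55, 24.414, 4.234, 92.017, -1.954, 63.644, -3.845], TCP at [242.078, 630.059, 231.302] pointing down, gripper open.
Joint ranges: [-163.25, 163.25], [-28.42, 122.38], [-70.27, 78.77], [12.13, 141.07], [-58.53, 238.53], [9.26, 117.41], [-156.51, 156.51]. Speed limits (degrees/s): [108.29, 108.29, 136.94, 136.94, 172.46, 172.46, 172.46].

### API

Orientations are given as [roll, pitch, yaw] about the fixed x, y, z axes, in that order (R = Rz(yaw) Ry(pitch) Rx(roll)).
In Python, from plant import manip gives the robot as it stands.
- The arm moves only by the tool carry_out, never from a script. Its argument "targets" is text: rows parted by semicolons, each of 7 numbers parted by spaces: the shift along the tool's x, y, z in units of 50 mm (1.0 is 50 mm), then the turn, a rotation vector about the tool's x, y, z in units of 5 degrees (1.0 is 5 degrees), then the gripper's target within -1 to 1 (fully open at 1, half-way at 0, shut at -1). A call has 1 to 12 rows; each row shifts and turns the commanded pose from where the row before left it, along the tool's axes as they then stand; what a row does not reach is not made up. A row lasts 1/8 s, in which the tool goes at most 62.5 mm and 10.7 degrees, less where a joint would pass 70% of its speed; a pose out of reach is approached as far as the arm can. A call is refused whole if a number of a shift passes 1 or a number of a turn 1, either way. A call with a gripper value outside its range is refused whole. The fingers move at their own pace and stop on an object; the grip force is fixed at half the most. Time passes only in rows, so rows that do not move let the fingers close. It gives the time, the measured TCP pose, the force, the opening and the grip force at its end, in the units of the state.
- manip.observe(): the state, without advancing time (a new reading comes with each control period).
- manip.camera(name): name is "side" or "top"; returns a dict with "frame" (400x640x3 uint8, red, green, blue), "depth" (400x640 float32, mm along the optical axis (not along the pixel's ray), 0 where there is no reading), "fx", "fy", "cx", "cy" (pixels), "k1" (the pictures are not rectified: a ray, as slopes to the right and down, at radius r is drawn at 1 + k1 r^2 times it, then the intrinsics apply), "R" (3x3) and "t" (3): a world point X has camera coordinates R X + t. Camera axes: x right, y down, z forward; pixel columns grow to the right and rows downward; lengths in mm; the calibration is good to about 2 mm. A picture is of the moment at which its call begins.
- manip.job_done(): hands the job in; it is judged then, once.
The state is a dict: "time_s": time; "joint_pos": joint angles; "dq": joint speeds; "joint_efforts": joint torques, N m; "position": TCP position; "eef_rot": TCP orientation; "force": force on the tool from outside, world axes, zero at the start; "moment": the same for the moment, N m; "opening": finger opening in mm; "grip_force": force on a finger pad.
Only numpy, scipy, OpenCV 4.12 (cv2) and the standard library are available. Lean on these libraries where they do the work, as an engineer would, in place of code of your own. Each camera call takes 0.05 s, during which the arm holds its last target. There are 200 camera calls.

## Working session

There is one attempt and no reset: what is moved stays moved. The work goes in short steps, Python scripts to look and compute and a tool call to move; the robot and the scene stay as the last step left them, time stands still between calls to the robot, and variables do not carry over. Pictures are saved under pics/ and viewed, at most 10 in all, crops included, and the job is handed in when it is done.

Besides the shell and the picture viewer there is one more tool, called after "Emit:" by a JSON object that holds its "api" and its "payload", one argument or row to a line. carry_out: Moves the arm, as the interface text tells. Its arguments: {"type":"object","properties":{"targets":{"type":"string"}},"required":["targets"]}

```bash
mkdir -p pics; ls; cat > h.py <<'E'
import numpy as np, cv2
from plant import manip
def cam(n):
    c=manip.camera(n); c['R']=np.array(c['R']); c['t']=np.array(c['t']); return c
def save(c,p,box=None,s=1):
    f=c['frame'][:,:,::-1]
    if box: f=f[box[1]:box[3],box[0]:box[2]]
    cv2.imwrite(p,cv2.resize(f,None,fx=s,fy=s,interpolation=cv2.INTER_CUBIC))
def slopes(c,uv):
    uv=np.atleast_2d(uv).astype(float)
    d=(uv-[c['cx'],c['cy']])/[c['fx'],c['fy']]; s=d.copy()
    for _ in range(20): s=d/(1+c['k1']*(s**2).sum(1,keepdims=True))
    return s
def onplane(c,uv,z):
    s=slopes(c,uv); d=np.c_[s,np.ones(len(s))]@c['R']; o=-c['R'].T@c['t']
    return o+d*((z-o[2])/d[:,2])[:,None]
def bydepth(c,uv):
    uv=np.atleast_2d(uv).astype(int); z=c['depth'][uv[:,1],uv[:,0]]
    s=slopes(c,uv); return (np.c_[s,np.ones(len(s))]*z[:,None]-c['t'])@c['R']
E
python3 - <<'E'
from h import *
for n in('top','side'):
    c=cam(n); save(c,f'pics/{n}0.png'); print(n,(-c['R'].T@c['t']).round(),c['fx'],c['k1'],c['R'].round(2).tolist())
print(manip.observe())
E
```

```text
pics
top [ 296.  -76. 1329.] 466.0402613725963 0.016683148937715307 [[-0.12, -0.99, -0.01], [-0.97, 0.12, -0.23], [0.23, -0.02, -0.97]]
side [416. 653. 675.] 436.0265175070814 -0.11005275178691126 [[-0.98, -0.18, -0.01], [-0.09, 0.59, -0.8], [0.15, -0.79, -0.59]]
{'time_s': 0.1, 'joint_pos': array([-77.54802245,  24.44808921,   4.23085948,  92.04756913,
        -1.95509386,  63.64467535,  -3.84408354]), 'dq': array([-0.05932293, -0.0336546 , -0.05235057, -0.09213555, -0.07508896,
       -0.0917661 , -0.02414288]), 'joint_efforts': array([ 1.00400479e-02, -9.51520586e+01,  3.77209872e+00, -4.64400852e+01,
        1.97084213e-02,  6.62278879e-03, -7.73503962e-05]), 'position': array([241.97222214, 629.74320947, 230.66450854]), 'eef_rot': array([-1.79931883e+02,  3.49931620e-03,  1.58980944e+02]), 'force': array([0.6242803 , 0.58388369, 0.48855759]), 'moment': array([-0.00719919,  0.04599119, -0.00537612]), 'grip_force': 0.0, 'opening': 84.93350711363144}
```

View pics/top0.png

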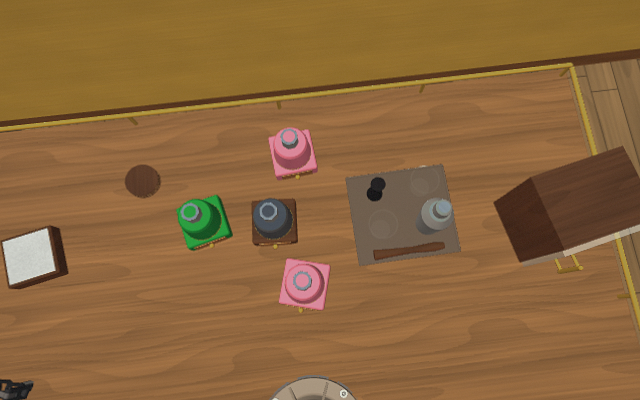

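View pics/side0.png

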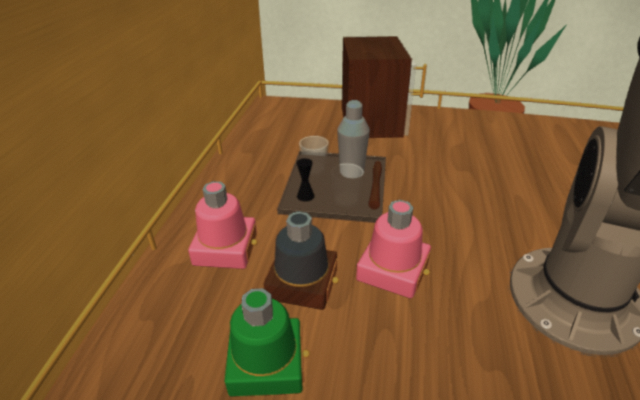

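Candidates, top view: walnut and dark steel grinder (272,218), green (203,222), pink (293,152), pink (304,284). By the description I choose the one at (272,218), which is at (301,255) in the side view. Next is a close crop and a measurement.

```bash
python3 - <<'E'
from h import *
for n,b in(('top',(235,180,315,260)),('side',(250,195,350,310))):
    c=cam(n)
    if n=='top': save(c,'pics/crop.png',b,7)
    vv,uu=np.mgrid[b[1]:b[3],b[0]:b[2]]; uv=np.c_[uu.ravel(),vv.ravel()]
    P=bydepth(c,uv); 
    ok=c['depth'][uv[:,1],uv[:,0]]>0
    for lo,hi in((164,180),(125,134),(44,56)):
        m=ok&(P[:,2]>lo)&(P[:,2]<hi); Q=P[m]
        if m.sum()<5: print(n,lo,m.sum()); continue
        print(n,lo,m.sum(),'med',np.median(Q,0).round(1),'rect',np.round(cv2.minAreaRect(Q[:,:2].astype(np.float32))[0],1),np.round(cv2.minAreaRect(Q[:,:2].astype(np.float32))[1],1),round(cv2.minAreaRect(Q[:,:2].astype(np.float32))[2],1), 'circ',np.round(cv2.minEnclosingCircle(Q[:,:2].astype(np.float32))[0],1))
E
```

```text
top 164 245 med [564.   45.7 171.1] rect [564.5  46.1] [41.5 44.6] 85.4 circ [564.9  46.1]
top 125 534 med [556.5  41.2 128.9] rect [563.2  45.1] [87.1 88.9] 85.4 circ [564.4  46.6]
top 44 599 med [530.3  17.7  48.4] rect [540.7  47.4] [122.9 171.3] 85.2 circ [542.2  46.2]
side 164 796 med [578.2 228.1 171.4] rect [576.5 144.7] [242.4  43.6] 85.3 circ [581.4 144.3]
side 125 829 med [564.3  67.6 128.7] rect [554.3 116.9] [ 87.5 207.3] 12.0 circ [561.9 118.4]
side 44 1016 med [544.7  92.   49.1] rect [609.7 -51.9] [327.4 211.8] 89.9 circ [562.  -53.8]
```

View pics/crop.png

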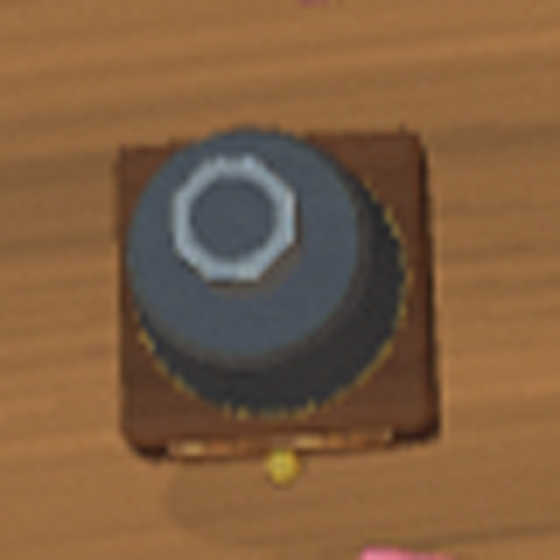

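The crop confirms the walnut foot with dark steel body. The dial is at about (268.5,211) and the drawer knob at (275.5,246.5), so its front faces the robot. I'll refine the yaw and dial centre next.

```bash
python3 - <<'E'
from h import *
C=np.array([564.5,46])
for n,b in(('top',(235,180,315,260)),('side',(250,195,350,310))):
    c=cam(n)
    vv,uu=np.mgrid[b[1]:b[3],b[0]:b[2]]; uv=np.c_[uu.ravel(),vv.ravel()]
    P=bydepth(c,uv); r=np.linalg.norm(P[:,:2]-C,axis=1)
    for lo,hi,R in((168,176,40),(126,133,55),(46,53,92)):
        m=(P[:,2]>lo)&(P[:,2]<hi)&(r<R); Q=P[m][:,:2].astype(np.float32)
        a=cv2.minAreaRect(Q); print(n,lo,m.sum(),np.round(a[0],1),np.round(a[1],1),round(a[2],1),np.median(P[m][:,2]).round(1))
    if n=='top':
        # foot corners by eye in crop (x7), and drawer knob
        q=np.array([[118,148],[420,130],[122,430],[437,430]])/7+[235,180]
        W=onplane(c,q,50); print(W.round(1).tolist())
        for i,j in((0,1),(2,0),(3,1)): d=W[j]-W[i]; print(np.degrees(np.arctan2(d[1],d[0])).round(1))
E
```

```text
top 168 216 [564.3  45.8] [41.6 44.1] 85.6 171.6
top 126 473 [564.6  46.2] [86.2 87.2] 23.2 129.0
top 46 475 [562.7  46. ] [123.5 124.4] 86.8 49.1
[[627.1, 101.2, 50.0], [619.7, -20.5, 50.0], [512.6, 109.3, 50.0], [497.5, -14.3, 50.0]]
-93.5
-4.0
-2.9
side 168 319 [568.6  47.7] [44.2 44.6] 45.3 171.1
side 126 696 [567.4  54.5] [87.6 75.2] 13.5 128.7
side 46 795 [568.4  48.6] [122.8 122.5] 87.3 49.3
```

Emit:
{"api": "carry_out", "payload": {
  "targets": "0 0 -0.6 0 0 0 1; -0.4 -0.34 0 0 0 0 1; -0.4 -0.34 0 0 0 0 1; -0.4 -0.34 0 0 0 0 1; -0.4 -0.34 0 0 0 0 1; -0.4 -0.34 0 0 0 0 1; -0.4 -0.34 0 0 0 0 1; -0.4 -0.34 0 0 0 0 1; -0.4 -0.34 0 0 0 0 1; -0.4 -0.34 0 0 0 0 1; -0.4 -0.34 0 0 0 0 1; -0.4 -0.34 0 0 0 0 1"
}}

```text
time_s: 1.8
position: [381.0, 375.0, 261.4]
eef_rot: [180.0, -0.0, 159.0]
force: [-0.1, -0.6, -1.0]
opening: 85.4
grip_force: 0.0
```

Emit:
{"api": "carry_out", "payload": {
  "targets": "-0.48 -0.4 0 0 0 0 1; -0.48 -0.4 0 0 0 0 1; -0.48 -0.4 0 0 0 0 1; -0.48 -0.4 0 0 0 0 1; -0.48 -0.4 0 0 0 0 1; -0.48 -0.4 0 0 0 0 1; -0.48 -0.4 0 0 0 0 1; -0.48 -0.4 0 0 0 0 1; -0.48 -0.4 0 0 0 0 1; -0.48 -0.4 0 0 0 0 1; -0.48 -0.4 0 0 0 0 1; -0.48 -0.4 0 0 0 0 1"
}}

```text
time_s: 3.3
position: [563.2, 47.5, 261.4]
eef_rot: [180.0, -0.0, 159.0]
force: [0.3, -0.2, 0.3]
opening: 85.6
grip_force: 0.0
```

```bash
python3 - <<'E'
from h import *
o=manip.observe(); print(o['position'],o['eef_rot'],o['joint_pos'].round(1),o['moment'])
E
```

```text
[563.23723515  47.51290394 261.35783959] [ 1.79984916e+02 -9.35458077e-04  1.58973323e+02] [-33.   13.2  25.7 105.5  -6.4  62.7  64.1] [0.02627582 0.06164859 0.02995723]
```

Emit:
{"api": "carry_out", "payload": {
  "targets": "0 0 0 0 0 -0.89 1; 0 0 0 0 0 -0.89 1; 0 0 0 0 0 -0.89 1; 0 0 0 0 0 -0.89 1; -0.05 0 0.4 0 0 0 1; 0 0 0.4 0 0 0 1; 0 0 0.4 0 0 0 1; 0 0 0.2 0 0 0 1; 0 0 0 0 0 0 1"
}}

```text
time_s: 4.42
position: [565.3, 48.7, 191.1]
eef_rot: [-180.0, -0.0, 176.8]
force: [-0.3, -0.5, 0.0]
opening: 85.2
grip_force: 0.0
```

```bash
python3 - <<'E'
from h import *
o=manip.observe(); print(o['position'],o['eef_rot'],o['joint_pos'].round(1),o['moment'])
c=cam('side'); save(c,'pics/s1.png',(230,130,390,250),5)
E
```

```text
[565.30840463  48.69222473 191.08089893] [-1.79983883e+02 -4.45505083e-02  1.76765506e+02] [-29.7  17.5  22.2 109.4  -8.   54.6  83.1] [-0.0475311  -0.02070153  0.03149377]
```

View pics/s1.png

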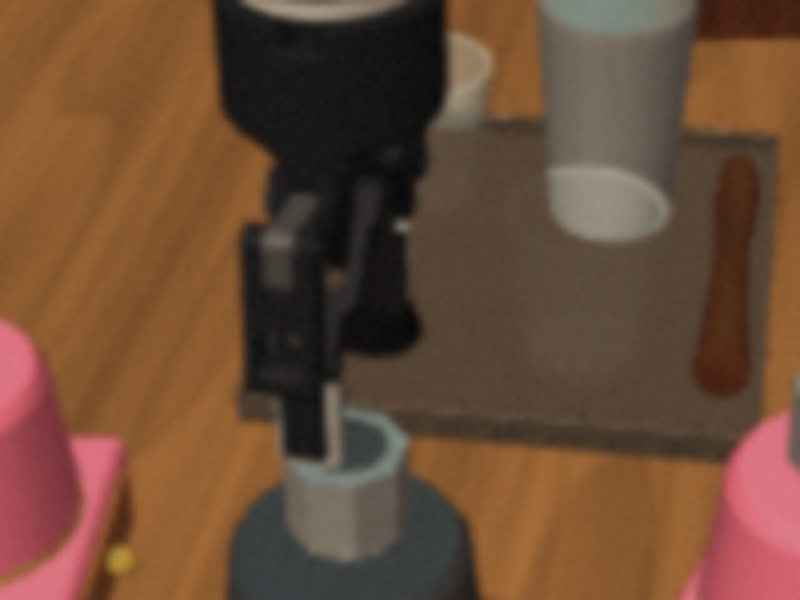

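The side crop shows the near finger at (310,400) and the dial at (347,480). Allowing for parallax, the finger is centred on the dial. I'll descend and close.

Emit:
{"api": "carry_out", "payload": {
  "targets": "0 -0.03 0.3 0 0 0 1; 0 0 0.3 0 0 0 1; 0 0 0.3 0 0 0 1; 0 0 0.16 0 0 0 1; 0 0 0 0 0 0 0.3; 0 0 0 0 0 0 0.1; 0 0 0 0 0 0 0.1; 0 0 0 0 0 0 0.1"
}}

```text
time_s: 5.48
position: [565.7, 47.7, 138.6]
eef_rot: [180.0, 0.0, 176.8]
force: [0.8, -0.6, -0.4]
opening: 47.2
grip_force: 0.0
```

```bash
cat > st.py <<'E'
from h import *
o=manip.observe()
for k in('position','eef_rot','force','moment','joint_pos'): print(k,np.round(o[k],3 if k=='moment' else 2).tolist())
print(o['time_s'],o['opening'],o['grip_force'])
E
python3 st.py; python3 - <<'E'
from h import *
c=cam('side'); save(c,'pics/s2.png',(250,140,370,240),6)
E
```

```text
position [565.67, 47.71, 138.63]
eef_rot [179.99, 0.03, 176.78]
force [0.78, -0.59, -0.45]
moment [0.03, -0.004, 0.044]
joint_pos [-28.4, 21.33, 21.17, 111.93, -10.12, 48.47, 84.96]
5.475 47.155600737018545 0.0
```

View pics/s2.png

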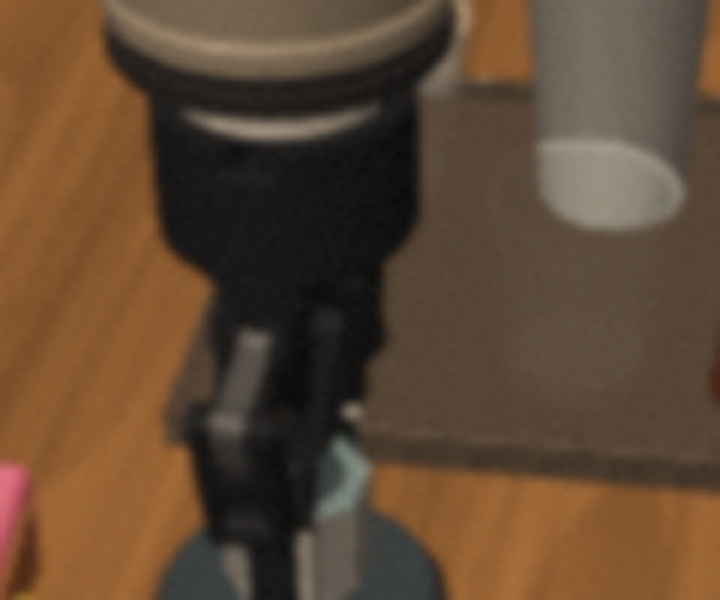

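The pads straddle the dial, with the near pad at (275,570) and the dial at (345,500). Closing now.

Emit:
{"api": "carry_out", "payload": {
  "targets": "0 0 0 0 0 0 0; 0 0 0 0 0 0 -0.2; 0 0 0 0 0 0 -1; 0 0 0 0 0 0 -1; 0 0 0 0 0 0 -1"
}}

```text
time_s: 6.15
position: [565.7, 46.5, 139.0]
eef_rot: [-180.0, 0.0, 176.7]
force: [-2.9, -5.4, 10.3]
opening: 43.0
grip_force: 59.3
```

```bash
python3 st.py
```

```text
position [565.7, 46.49, 138.97]
eef_rot [-179.96, 0.03, 176.72]
force [-2.92, -5.4, 10.29]
moment [-1.281, 0.694, -0.033]
joint_pos [-28.37, 21.31, 21.24, 111.93, -10.06, 48.51, 84.96]
6.15 43.013571362669445 59.335206812247634
```

Emit:
{"api": "carry_out", "payload": {
  "targets": "0 -0.02 -0.01 0 0 0 -1; 0 0 0 0 0 0.4 -1; 0 0 0 0 0 0.4 -1; 0 0 0 0 0 0 -1; 0 0 0 0 0 0 -1"
}}

```text
time_s: 6.78
position: [565.7, 46.6, 139.0]
eef_rot: [-180.0, 0.0, 172.7]
force: [-0.6, -1.9, 5.6]
opening: 43.2
grip_force: 61.7
```

```bash
python3 st.py
```

```text
position [565.71, 46.62, 139.04]
eef_rot [-180.0, 0.03, 172.7]
force [-0.64, -1.94, 5.64]
moment [-0.32, 0.13, 0.044]
joint_pos [-29.07, 21.4, 22.14, 111.96, -10.56, 48.55, 81.4]
6.775 43.194888352990745 61.72161119990051
```

Emit:
{"api": "carry_out", "payload": {
  "targets": "0 0 0 0 0 0.4 -1; 0 0 0 0 0 0.4 -1; 0 0 0 0 0 0 -1; 0 0 0 0 0 0 -1"
}}

```text
time_s: 7.28
position: [565.7, 46.7, 139.0]
eef_rot: [180.0, 0.0, 168.7]
force: [0.2, -2.0, 5.7]
opening: 43.0
grip_force: 61.8
```

```bash
python3 st.py|sed -n 2,4p
```

```text
eef_rot [180.0, 0.02, 168.71]
force [0.17, -2.01, 5.66]
moment [-0.153, 0.093, 0.066]
```

Emit:
{"api": "carry_out", "payload": {
  "targets": "0 0 0 0 0 0.4 -1; 0 0 0 0 0 0.4 -1; 0 0 0 0 0 0 -1; 0 0 0 0 0 0 -1"
}}

```text
time_s: 7.78
position: [565.8, 46.9, 139.0]
eef_rot: [180.0, 0.0, 164.7]
force: [0.3, -0.1, 4.6]
opening: 43.2
grip_force: 61.8
```

```bash
python3 st.py|sed -n 2,4p
```

```text
eef_rot [179.98, 0.03, 164.71]
force [0.29, -0.09, 4.6]
moment [0.005, 0.001, 0.118]
```

Emit:
{"api": "carry_out", "payload": {
  "targets": "0 0 0 0 0 0.5 -1; 0 0 0 0 0 0.5 -1; 0 0 0 0 0 0.5 -1; 0 0 0 0 0 0 -1"
}}

```text
time_s: 8.28
position: [565.9, 47.2, 139.0]
eef_rot: [180.0, 0.0, 157.3]
force: [1.0, 2.3, 4.7]
opening: 43.3
grip_force: 61.7
```

```bash
python3 st.py|sed -n 2,4p
```

```text
eef_rot [179.97, 0.03, 157.26]
force [1.02, 2.3, 4.7]
moment [0.589, -0.309, 0.08]
```

Emit:
{"api": "carry_out", "payload": {
  "targets": "0 0 0 0 0 0.6 -1; 0 0 0 0 0 0.6 -1; 0 0 0 0 0 0 -1; 0 0 0 0 0 0 -1"
}}

```text
time_s: 8.78
position: [566.0, 47.4, 139.1]
eef_rot: [179.9, 0.0, 151.4]
force: [2.1, 4.9, 4.4]
opening: 43.0
grip_force: 61.7
```

```bash
python3 st.py|sed -n 2,4p
```

```text
eef_rot [179.94, 0.03, 151.41]
force [2.09, 4.94, 4.41]
moment [1.212, -0.699, -0.082]
```

Emit:
{"api": "carry_out", "payload": {
  "targets": "0 0 0 0 0 0.6 -1; 0 0 0 0 0 0.6 -1; 0 0 0 0 0 0.68 -1; 0 0 0 0 0 0 -1; 0 0 0 0 0 0 -1"
}}

```text
time_s: 9.4
position: [566.2, 47.7, 139.1]
eef_rot: [179.9, 0.0, 142.0]
force: [4.9, 7.5, 2.6]
opening: 43.0
grip_force: 61.7
```

```bash
python3 st.py
```

```text
position [566.21, 47.75, 139.07]
eef_rot [179.9, 0.03, 142.02]
force [4.91, 7.55, 2.59]
moment [1.495, -1.144, -0.127]
joint_pos [-34.67, 22.41, 29.25, 112.24, -14.4, 48.79, 54.31]
9.4 43.01580329832814 61.701107108965516
```

Emit:
{"api": "carry_out", "payload": {
  "targets": "0 0.05 0 0 0 0.6 -1; 0 0 0 0 0 0.72 -1; 0 0 0 0 0 0.72 -1; 0 0 0 0 0 0 -1; 0 0 0 0 0 0 -1"
}}

```text
time_s: 10.02
position: [566.7, 48.2, 139.0]
eef_rot: [-180.0, -0.0, 131.8]
force: [-2.5, -1.3, 11.2]
opening: 43.2
grip_force: 62.5
```

```bash
python3 st.py
```

```text
position [566.67, 48.16, 138.98]
eef_rot [-179.96, -0.02, 131.76]
force [-2.48, -1.27, 11.16]
moment [-0.106, 0.694, 0.014]
joint_pos [-36.59, 22.98, 31.74, 112.19, -15.75, 49.11, 45.29]
10.025 43.242205574659245 62.519147330895066
```

Emit:
{"api": "carry_out", "payload": {
  "targets": "0 0 0 0 0 0 0.3; 0 0 0 0 0 0 0.3; -0.05 0 0 0 0 0 0.3; 0 0 0 0 0 0 0.3; 0 0 0 0 0 0 -1; 0 0 0 0 0 0 -1; 0 0 0 0 0 0 -1; 0 0 0 0 0 0 -1"
}}

```text
time_s: 11.02
position: [568.3, 46.3, 139.0]
eef_rot: [-180.0, -0.0, 131.7]
force: [-3.8, -2.6, 7.0]
opening: 43.0
grip_force: 59.9
```

```bash
python3 st.py
```

```text
position [568.34, 46.32, 139.01]
eef_rot [-179.96, -0.02, 131.67]
force [-3.83, -2.63, 6.96]
moment [-0.455, 0.884, -0.093]
joint_pos [-36.34, 23.12, 31.74, 112.0, -15.83, 49.19, 45.47]
11.025 43.0231805890628 59.94990549981594
```

Emit:
{"api": "carry_out", "payload": {
  "targets": "0 -0.02 0 0 0 0.8 -1; 0 0 0 0 0 0.8 -1; 0 0 0 0 0 0.8 -1; 0 0 0 0 0 0.8 -1; 0 0 0 0 0 0.8 -1; 0 0 0 0 0 0.8 -1; 0 0 0 0 0 0.8 -1; 0 0 0 0 0 0.8 -1; 0 0 0 0 0 0.8 -1; 0 0 0 0 0 0.8 -1; 0 0 0 0 0 0 -1; 0 0 0 0 0 0 -1"
}}

```text
time_s: 12.52
position: [568.4, 46.2, 139.1]
eef_rot: [180.0, -0.0, 91.8]
force: [3.0, 0.6, 4.1]
opening: 43.3
grip_force: 61.0
```

```bash
python3 st.py
```

```text
position [568.38, 46.23, 139.06]
eef_rot [179.95, -0.01, 91.79]
force [2.95, 0.58, 4.05]
moment [0.241, -0.629, -0.055]
joint_pos [-43.65, 25.45, 41.75, 112.43, -21.91, 50.1, 11.44]
12.525 43.27276817535735 60.95137760974467
```

Emit:
{"api": "carry_out", "payload": {
  "targets": "0 0 0 0 0 0.5 -1; 0 0 0 0 0 0.48 -1; 0 0 0 0 0 0 -1; 0 0 0 0 0 0 -1"
}}

```text
time_s: 13.02
position: [568.3, 46.2, 139.0]
eef_rot: [180.0, -0.0, 86.7]
force: [4.8, 1.6, 5.8]
opening: 42.9
grip_force: 61.2
```

```bash
python3 st.py
```

```text
position [568.35, 46.19, 139.04]
eef_rot [179.96, -0.01, 86.72]
force [4.81, 1.56, 5.79]
moment [0.406, -0.934, 0.045]
joint_pos [-44.58, 25.85, 43.07, 112.47, -22.77, 50.29, 7.21]
13.025 42.930167324259244 61.236912603490055
```

Emit:
{"api": "carry_out", "payload": {
  "targets": "0 0 0 0 0 0.3 -1; 0 0 0 0 0 0 -1; 0 0 0 0 0 0 -1"
}}

```text
time_s: 13.4
position: [568.4, 46.2, 139.0]
eef_rot: [180.0, -0.0, 85.2]
force: [3.8, 1.5, 5.1]
opening: 43.1
grip_force: 61.3
```

```bash
python3 st.py|sed -n 2,4p
```

```text
eef_rot [179.96, -0.01, 85.21]
force [3.76, 1.45, 5.13]
moment [0.349, -0.964, 0.037]
```

No rise in torque yet, so I'll go another 2°.

Emit:
{"api": "carry_out", "payload": {
  "targets": "0 0 0 0 0 0.4 -1; 0 0 0 0 0 0 -1; 0 0 0 0 0 0 -1"
}}

```text
time_s: 13.78
position: [568.4, 46.2, 139.0]
eef_rot: [180.0, -0.0, 83.2]
force: [3.7, 1.7, 6.6]
opening: 43.2
grip_force: 61.3
```

```bash
python3 st.py|sed -n 2,4p
```

```text
eef_rot [179.96, -0.01, 83.19]
force [3.72, 1.65, 6.56]
moment [0.383, -0.993, 0.07]
```

Emit:
{"api": "carry_out", "payload": {
  "targets": "0 0 0 0 0 0.4 -1; 0 0 0 0 0 0 -1; 0 0 0 0 0 0 -1"
}}

```text
time_s: 14.15
position: [568.3, 46.2, 139.0]
eef_rot: [180.0, -0.0, 81.2]
force: [5.3, 2.4, 6.0]
opening: 43.3
grip_force: 61.3
```

```bash
python3 st.py|sed -n 2,4p
```

```text
eef_rot [179.96, -0.01, 81.19]
force [5.27, 2.39, 5.95]
moment [0.363, -1.035, 0.031]
```

Emit:
{"api": "carry_out", "payload": {
  "targets": "0 0.02 0 0 0 0.5 -1; 0 0 0 0 0 0 -1; 0 0 0 0 0 0 -1"
}}

```text
time_s: 14.52
position: [568.4, 46.2, 138.9]
eef_rot: [-179.9, -0.0, 78.7]
force: [-2.7, 1.8, 11.2]
opening: 43.3
grip_force: 62.4
```

```bash
python3 st.py|sed -n 2,4p
```

```text
eef_rot [-179.93, -0.01, 78.7]
force [-2.72, 1.85, 11.19]
moment [0.527, 0.485, 0.13]
```

Emit:
{"api": "carry_out", "payload": {
  "targets": "0 0 0 0 0 0.8 -1; 0 0 0 0 0 0.8 -1; 0 0 0 0 0 0.8 -1; 0 0 0 0 0 0.8 -1; 0 0 0 0 0 0.8 -1; 0 0 0 0 0 0.8 -1; 0 0 0 0 0 0.8 -1; 0 0 0 0 0 0.8 -1; 0 0 0 0 0 0 -1; 0 0 0 0 0 0 -1"
}}

```text
time_s: 15.78
position: [568.5, 46.0, 139.0]
eef_rot: [-179.9, 0.0, 46.7]
force: [-1.8, 1.2, 12.3]
opening: 43.2
grip_force: 62.3
```

```bash
python3 st.py
```

```text
position [568.51, 46.03, 138.97]
eef_rot [-179.94, 0.02, 46.67]
force [-1.79, 1.23, 12.26]
moment [0.453, 0.427, -0.121]
joint_pos [-51.36, 29.97, 53.53, 112.7, -30.41, 52.6, -25.51]
15.775 43.21654587514553 62.27577502839267
```

Emit:
{"api": "carry_out", "payload": {
  "targets": "0 0 0 0 0 0.5 -1; 0 0 0 0 0 0.48 -1; 0 0 0 0 0 0 -1; 0 0 0 0 0 0 -1"
}}

```text
time_s: 16.27
position: [568.5, 46.1, 139.0]
eef_rot: [-179.9, 0.0, 41.8]
force: [-2.2, 2.0, 12.1]
opening: 42.9
grip_force: 62.2
```

```bash
python3 st.py|sed -n 2,4p
```

```text
eef_rot [-179.94, 0.02, 41.78]
force [-2.24, 2.03, 12.1]
moment [0.469, 0.444, -0.021]
```

Emit:
{"api": "carry_out", "payload": {
  "targets": "0 0 0 0 0 0.5 -1; 0 0 0 0 0 0 -1; 0 0 0 0 0 0 -1"
}}

```text
time_s: 16.65
position: [568.5, 46.0, 139.0]
eef_rot: [-179.9, 0.0, 39.3]
force: [-1.4, 1.2, 11.4]
opening: 43.2
grip_force: 62.1
```

```bash
python3 st.py|sed -n 2,4p
```

```text
eef_rot [-179.95, 0.03, 39.28]
force [-1.42, 1.17, 11.37]
moment [0.404, 0.43, 0.061]
```

Emit:
{"api": "carry_out", "payload": {
  "targets": "0 0 0 0 0 0.3 -1; 0 0 0 0 0 0 -1; 0 0 0 0 0 0 -1"
}}

```text
time_s: 17.02
position: [568.5, 46.0, 139.0]
eef_rot: [-179.9, 0.0, 37.8]
force: [-2.9, 2.1, 11.6]
opening: 43.2
grip_force: 62.1
```

```bash
python3 st.py|sed -n 2,4p
```

```text
eef_rot [-179.95, 0.03, 37.78]
force [-2.89, 2.14, 11.61]
moment [0.434, 0.493, 0.067]
```

Not the stop. I'll go another 2°.

Emit:
{"api": "carry_out", "payload": {
  "targets": "0 0 0 0 0 0.4 -1; 0 0 0 0 0 0 -1; 0 0 0 0 0 0 -1"
}}

```text
time_s: 17.4
position: [568.5, 46.0, 139.0]
eef_rot: [-179.9, 0.0, 35.8]
force: [-2.7, 2.3, 11.7]
opening: 43.3
grip_force: 62.1
```

```bash
python3 st.py|sed -n 2,4p
```

```text
eef_rot [-179.95, 0.03, 35.78]
force [-2.72, 2.3, 11.67]
moment [0.373, 0.461, 0.071]
```

Emit:
{"api": "carry_out", "payload": {
  "targets": "0 0 0 0 0 0.85 -1; 0 0 0 0 0 0.85 -1; 0 0 0 0 0 0.85 -1; 0 0 0 0 0 0.85 -1; 0 0 0 0 0 0.85 -1; 0 0 0 0 0 0.85 -1; 0 0 0 0 0 0.85 -1; 0 0 0 0 0 0.85 -1; 0 0 0 0 0 0 -1; 0 0 0 0 0 0 -1"
}}

```text
time_s: 18.65
position: [568.5, 45.9, 139.0]
eef_rot: [-180.0, 0.1, 1.8]
force: [-1.2, 1.4, 11.9]
opening: 42.9
grip_force: 62.3
```

```bash
python3 st.py
```

```text
position [568.46, 45.93, 138.97]
eef_rot [-179.98, 0.05, 1.76]
force [-1.18, 1.44, 11.91]
moment [0.335, 0.482, -0.079]
joint_pos [-57.46, 36.69, 64.91, 112.95, -40.22, 56.97, -61.19]
18.65 42.90968023464698 62.29195495136082
```

Emit:
{"api": "carry_out", "payload": {
  "targets": "0 0 0 0 0 0.5 -1; 0 0 0 0 0 0.5 -1; 0 0 0 0 0 0 -1; 0 0 0 0 0 0 -1"
}}

```text
time_s: 19.15
position: [568.5, 45.9, 139.0]
eef_rot: [-180.0, 0.1, -3.2]
force: [-2.0, 3.1, 12.4]
opening: 43.5
grip_force: 62.2
```

```bash
python3 st.py|sed -n 2,4p
```

```text
eef_rot [-179.98, 0.05, -3.23]
force [-2.0, 3.06, 12.42]
moment [0.313, 0.453, -0.007]
```

Emit:
{"api": "carry_out", "payload": {
  "targets": "0 0 0 0 0 0.5 -1; 0 0 0 0 0 0 -1; 0 0 0 0 0 0 -1"
}}

```text
time_s: 19.52
position: [568.4, 45.9, 139.0]
eef_rot: [-180.0, 0.1, -5.7]
force: [-2.4, 1.7, 11.2]
opening: 42.8
grip_force: 62.1
```

```bash
python3 st.py|sed -n 2,5p
```

```text
eef_rot [-179.99, 0.06, -5.73]
force [-2.38, 1.65, 11.24]
moment [0.338, 0.453, 0.03]
joint_pos [-58.24, 38.01, 66.68, 112.98, -41.89, 57.91, -67.14]
```

Emit:
{"api": "carry_out", "payload": {
  "targets": "0 0 0 0 0 0.4 -1; 0 0 0 0 0 0 -1; 0 0 0 0 0 0 -1"
}}

```text
time_s: 19.9
position: [568.4, 45.9, 139.0]
eef_rot: [-180.0, 0.1, -7.7]
force: [-1.9, 2.0, 12.1]
opening: 43.0
grip_force: 62.1
```

```bash
python3 st.py|sed -n 2,4p
```

```text
eef_rot [-179.99, 0.06, -7.73]
force [-1.85, 2.04, 12.12]
moment [0.288, 0.508, 0.068]
```

Again a detent, not the stop, so the stop must be the next click. Joint 3 is near its limit, so I'll turn back onto the click, release, regrasp 45° anticlockwise and continue.

Emit:
{"api": "carry_out", "payload": {
  "targets": "0 0 0 0 0 -0.4 -1; 0 0 0 0 0 -0.4 -1; 0 0 0 0 0 0 -1; 0 0 0 0 0 0 -1"
}}

```text
time_s: 20.4
position: [568.4, 45.9, 139.0]
eef_rot: [-180.0, 0.1, -3.7]
force: [-2.0, 1.8, 12.1]
opening: 43.2
grip_force: 62.0
```

Emit:
{"api": "carry_out", "payload": {
  "targets": "0 0 0 0 0 0 0.8; 0 0 0 0 0 0 0.8; 0 0 0 0 0 0 0.8; 0 0 0 0 0 0 0.8; 0 0 0 0 0 0 0.8"
}}

```text
time_s: 21.02
position: [568.9, 45.9, 138.8]
eef_rot: [180.0, 0.0, -3.6]
force: [0.3, 0.3, -0.2]
opening: 76.6
grip_force: 0.0
```

```bash
python3 st.py
```

```text
position [568.91, 45.88, 138.79]
eef_rot [179.99, 0.0, -3.62]
force [0.31, 0.28, -0.17]
moment [-0.007, 0.012, -0.024]
joint_pos [-58.01, 37.66, 66.16, 112.96, -41.45, 57.58, -65.47]
21.025 76.57125252035787 0.0
```

Emit:
{"api": "carry_out", "payload": {
  "targets": "0 0 0 0 0 -1 0.8; 0 0 0 0 0 -1 0.8; 0 0 0 0 0 -1 0.8; 0 0 0 0 0 -1 0.8; 0 0 0 0 0 -1 0.8; 0 0 0 0 0 -1 0.8; 0 0 0 0 0 -1 0.8; 0 0 0 0 0 -1 0.6; 0 0 0 0 0 -0.9 0.4; 0 0 0 0 0 -0.18 0.3; 0 0 0 0 0 0 0.2; 0 0 0 0 0 0 0.2"
}}

```text
time_s: 22.52
position: [568.9, 45.9, 138.7]
eef_rot: [180.0, 0.0, 41.7]
force: [0.6, -0.1, 0.0]
opening: 51.4
grip_force: 0.0
```

Emit:
{"api": "carry_out", "payload": {
  "targets": "0 0 0 0 0 0 -1; 0 0 0 0 0 0 -1; 0 0 0 0 0 0 -1; 0 0 0 0 0 0 -1; 0 0 0 0 0 0 -1"
}}

```text
time_s: 23.15
position: [568.7, 46.2, 139.0]
eef_rot: [-180.0, 0.0, 41.8]
force: [-3.9, 0.1, 8.3]
opening: 43.4
grip_force: 59.7
```

```bash
python3 st.py
```

```text
position [568.67, 46.2, 138.98]
eef_rot [-179.95, 0.01, 41.76]
force [-3.9, 0.12, 8.35]
moment [0.343, 0.908, 0.006]
joint_pos [-52.12, 30.6, 54.8, 112.72, -31.44, 52.96, -29.46]
23.15 43.369127787630106 59.69075059052557
```

Emit:
{"api": "carry_out", "payload": {
  "targets": "0 0 0 0 0 0.6 -1; 0 0 0 0 0 0.3 -1; 0 0 0 0 0 0 -1; 0 0 0 0 0 0 -1"
}}

```text
time_s: 23.65
position: [568.7, 46.2, 139.0]
eef_rot: [-180.0, 0.0, 37.3]
force: [-4.6, 1.0, 8.6]
opening: 43.1
grip_force: 60.0
```

```bash
python3 st.py|sed -n 2,4p
```

```text
eef_rot [-179.96, 0.02, 37.27]
force [-4.57, 0.97, 8.63]
moment [0.29, 0.921, 0.092]
```

Emit:
{"api": "carry_out", "payload": {
  "targets": "0 0 0 0 0 0.7 -1; 0 0 0 0 0 0 -1; 0 0 0 0 0 0 -1"
}}

```text
time_s: 24.02
position: [568.7, 46.2, 139.0]
eef_rot: [-180.0, 0.0, 33.8]
force: [-4.1, 1.0, 9.3]
opening: 43.0
grip_force: 60.3
```

```bash
python3 st.py|sed -n 2,4p
```

```text
eef_rot [-179.96, 0.02, 33.77]
force [-4.13, 0.97, 9.29]
moment [0.339, 0.927, 0.057]
```

Emit:
{"api": "carry_out", "payload": {
  "targets": "0 0 0 0 0 0.75 -1; 0 0 0 0 0 0.75 -1; 0 0 0 0 0 0.75 -1; 0 0 0 0 0 0.75 -1; 0 0 0 0 0 0.75 -1; 0 0 0 0 0 0.75 -1; 0 0 0 0 0 0.75 -1; 0 0 0 0 0 0.75 -1; 0 0 0 0 0 0 -1; 0 0 0 0 0 0 -1"
}}

```text
time_s: 25.28
position: [568.7, 46.0, 139.0]
eef_rot: [-180.0, 0.0, 3.7]
force: [-4.2, 0.7, 7.7]
opening: 43.7
grip_force: 60.6
```

```bash
python3 st.py|sed -n 2,5p
```

```text
eef_rot [-179.99, 0.03, 3.75]
force [-4.25, 0.71, 7.68]
moment [0.192, 0.961, -0.054]
joint_pos [-57.24, 36.35, 64.42, 112.92, -39.77, 56.71, -59.64]
```

Now the last approach in small steps, to 0.3° off nominal and then probing.

Emit:
{"api": "carry_out", "payload": {
  "targets": "0 0 0 0 0 0.5 -1; 0 0 0 0 0 0.5 -1; 0 0 0 0 0 0.3 -1; 0 0 0 0 0 0 -1; 0 0 0 0 0 0 -1"
}}

```text
time_s: 25.9
position: [568.7, 45.9, 139.0]
eef_rot: [-180.0, 0.0, -2.7]
force: [-4.3, 1.0, 8.2]
opening: 43.0
grip_force: 60.4
```

```bash
python3 st.py|sed -n 2,4p
```

```text
eef_rot [-179.99, 0.03, -2.75]
force [-4.32, 1.03, 8.2]
moment [0.074, 0.924, -0.044]
```

Emit:
{"api": "carry_out", "payload": {
  "targets": "0 0 0 0 0 0.25 -1; 0 0 0 0 0 0 -1; 0 0 0 0 0 0 -1"
}}

```text
time_s: 26.28
position: [568.7, 46.0, 139.0]
eef_rot: [-180.0, 0.0, -4.0]
force: [-4.2, 0.5, 8.0]
opening: 43.3
grip_force: 60.4
```

```bash
python3 st.py|sed -n 2,4p
```

```text
eef_rot [-180.0, 0.03, -3.99]
force [-4.24, 0.53, 8.04]
moment [0.121, 0.88, 0.063]
```

Emit:
{"api": "carry_out", "payload": {
  "targets": "0 0 0 0 0 0.25 -1; 0 0 0 0 0 0 -1; 0 0 0 0 0 0 -1"
}}

```text
time_s: 26.65
position: [568.7, 45.9, 139.0]
eef_rot: [-180.0, 0.0, -5.2]
force: [-4.4, 0.5, 7.8]
opening: 43.3
grip_force: 60.4
```

```bash
python3 st.py|sed -n 2,4p
```

```text
eef_rot [-180.0, 0.03, -5.24]
force [-4.44, 0.51, 7.79]
moment [0.052, 0.941, 0.149]
```

The torque rises 4 N m/rad with no crest, reaching 0.15 N m: that is the stop, with zero at yaw ≈ -3.1°. Next I turn back 180° anticlockwise to yaw 176.9°.

Emit:
{"api": "carry_out", "payload": {
  "targets": "0 0 0 0 0 -0.5 -1; 0 0 0 0 0 -0.9 -1; 0 0 0 0 0 -0.9 -1; 0 0 0 0 0 -0.9 -1; 0 0 0 0 0 -0.9 -1; 0 0 0 0 0 -0.9 -1; 0 0 0 0 0 -0.9 -1; 0 0 0 0 0 -0.9 -1; 0 0 0 0 0 -0.9 -1; 0 0 0 0 0 -0.9 -1; 0 0 0 0 0 -0.9 -1; 0 0 0 0 0 0 -1"
}}

```text
time_s: 28.15
position: [568.7, 46.2, 139.0]
eef_rot: [-179.9, -0.0, 42.3]
force: [-4.2, 2.1, 7.0]
opening: 43.2
grip_force: 60.4
```

```bash
python3 st.py
```

```text
position [568.69, 46.21, 139.0]
eef_rot [-179.95, -0.01, 42.33]
force [-4.22, 2.13, 7.0]
moment [0.345, 0.893, -0.023]
joint_pos [-52.01, 30.5, 54.62, 112.72, -31.31, 52.9, -29.01]
28.15 43.21976957931988 60.39998025633395
```

Emit:
{"api": "carry_out", "payload": {
  "targets": "0 0 0 0 0 -0.9 -1; 0 0 0 0 0 -0.9 -1; 0 0 0 0 0 -0.9 -1; 0 0 0 0 0 -0.9 -1; 0 0 0 0 0 -0.9 -1; 0 0 0 0 0 -0.9 -1; 0 0 0 0 0 -0.9 -1; 0 0 0 0 0 -0.9 -1; 0 0 0 0 0 -0.9 -1; 0 0 0 0 0 -0.9 -1; 0 0 0 0 0 0 -1"
}}

```text
time_s: 29.52
position: [568.5, 46.4, 139.0]
eef_rot: [-179.9, -0.1, 87.3]
force: [-5.4, 2.4, 8.3]
opening: 43.1
grip_force: 60.6
```

```bash
python3 st.py
```

```text
position [568.49, 46.35, 138.97]
eef_rot [-179.94, -0.05, 87.33]
force [-5.43, 2.41, 8.25]
moment [0.637, 1.162, -0.036]
joint_pos [-44.28, 25.83, 42.72, 112.37, -22.64, 50.38, 7.7]
29.525 43.1264087885243 60.61114832293242
```

Remaining is 89.6°, which is 17.92 units.

Emit:
{"api": "carry_out", "payload": {
  "targets": "0 0 0 0 0 -0.9 -1; 0 0 0 0 0 -0.9 -1; 0 0 0 0 0 -0.9 -1; 0 0 0 0 0 -0.9 -1; 0 0 0 0 0 -0.9 -1; 0 0 0 0 0 -0.9 -1; 0 0 0 0 0 -0.9 -1; 0 0 0 0 0 -0.9 -1; 0 0 0 0 0 -0.9 -1; 0 0 0 0 0 -0.9 -1; 0 0 0 0 0 0 -1"
}}

```text
time_s: 30.9
position: [568.3, 46.3, 139.0]
eef_rot: [-180.0, -0.1, 132.3]
force: [-7.2, 2.6, 9.6]
opening: 43.3
grip_force: 60.9
```

Emit:
{"api": "carry_out", "payload": {
  "targets": "0 0 0 0 0 -0.9 -1; 0 0 0 0 0 -0.9 -1; 0 0 0 0 0 -0.9 -1; 0 0 0 0 0 -0.9 -1; 0 0 0 0 0 -0.9 -1; 0 0 0 0 0 -0.9 -1; 0 0 0 0 0 -0.9 -1; 0 0 0 0 0 -0.9 -1; 0 0 0 0 0 -0.72 -1; 0 0 0 0 0 0 -1; 0 0 0 0 0 0 -1"
}}

```text
time_s: 32.28
position: [568.1, 46.2, 138.9]
eef_rot: [180.0, -0.1, 171.8]
force: [-8.1, 1.1, 9.9]
opening: 43.4
grip_force: 61.0
```

```bash
python3 st.py
```

```text
position [568.11, 46.16, 138.92]
eef_rot [179.99, -0.1, 171.85]
force [-8.11, 1.08, 9.94]
moment [0.452, 1.728, 0.088]
joint_pos [-28.73, 21.66, 21.93, 111.57, -10.61, 48.79, 80.69]
32.275 43.39222032852628 60.9570655412972
```

Emit:
{"api": "carry_out", "payload": {
  "targets": "0 0 0 0 0 -0.5 -1; 0 0 0 0 0 -0.5 -1; 0 0 0 0 0 0 -1; 0 0 0 0 0 0 -1; 0 0 0 0 0 0 -1; 0 0 0 0 0 0 -1"
}}

```text
time_s: 33.02
position: [568.1, 46.1, 139.0]
eef_rot: [180.0, -0.1, 176.9]
force: [-7.9, 1.0, 11.7]
opening: 42.9
grip_force: 61.0
```

```bash
python3 st.py|sed -n 2,4p
```

```text
eef_rot [179.98, -0.1, 176.85]
force [-7.86, 1.01, 11.74]
moment [0.461, 1.722, -0.016]
```

Emit:
{"api": "carry_out", "payload": {
  "targets": "0 0 0 0 0 0 0.3; 0 0 0 0 0 0 1; 0 0 0 0 0 0 1; 0 0 0 0 0 0 1; 0 0 0 0 0 0 1; 0 0 0 0 0 0 1"
}}

```text
time_s: 33.78
position: [568.9, 45.9, 138.8]
eef_rot: [-180.0, 0.0, 176.9]
force: [0.3, -0.6, -0.5]
opening: 85.5
grip_force: 0.0
```

```bash
python3 st.py
```

```text
position [568.94, 45.92, 138.81]
eef_rot [-180.0, 0.0, 176.88]
force [0.28, -0.57, -0.45]
moment [-0.022, 0.008, 0.016]
joint_pos [-27.81, 21.57, 20.78, 111.49, -10.0, 48.66, 85.16]
33.775 85.46522846177685 0.0
```

Released with no contact force. I'll retreat straight up, check the scene, and hand in.

Emit:
{"api": "carry_out", "payload": {
  "targets": "0 0 -0.3 0 0 0 1; 0 0 -0.4 0 0 0 1; 0 0 -0.5 0 0 0 1; 0 0 -0.5 0 0 0 1; 0 0 -0.5 0 0 0 1; 0 0 0 0 0 0 1; 0 0 0 0 0 0 1; 0 0 0 0 0 0 1"
}}

```text
time_s: 34.78
position: [568.5, 45.9, 248.3]
eef_rot: [-180.0, -0.1, 176.9]
force: [0.6, -0.7, -0.4]
opening: 85.2
grip_force: 0.0
```

```bash
python3 - <<'E'
from h import *
save(cam('side'),'pics/end.png')
E
```

```text
(no output)
```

View pics/end.png

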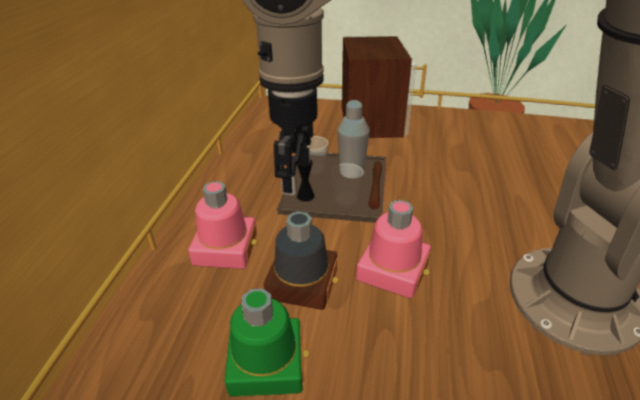

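The gripper at (293,165) is clear of the dial at (299,226), and the tray things stand where they were. Handing in.

```bash
python3 -c "
from plant import manip
print(manip.job_done())"
```

```text
the job is handed in; nothing more can be done
None
```

I closed the dial to its stop (felt at about 0.15 N m), turned it back four clicks, released it and handed the job in after about 35 s; the tray was untouched and no verdict came back.

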